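# Refit the heel rail of a sloping shoe shelf

## Robot

A 7-joint arm with a two-finger parallel gripper is mounted at the origin on the work surface. World frame = base frame: x ahead of the robot, y to its left, z up, the work surface at z = 0. Lengths are in mm, angles in rad, forces in N, time in s.
With the tool pointing down it reaches from about 400 to 875 mm from the base axis. Payload 19.3 kg.
Tool frame: the origin (TCP) lies at the very end of the fingers, on their centre line; the grasp point (between the pads) lies 19 mm behind it (grip_point_offset is the z of the grasp point in the tool frame, in mm); z points along the fingers, y is the line along which they close (so a half turn about z gives the same grasp; the last joint's range is limited). The gripper opens to 85 mm and grips with 20 to 120 N. Pads are 22 mm wide; open, the fingers measure 114 mm over their backs; the gripper's body (76 mm by 85 mm) begins 54 mm behind the grasp point. The pads swing forward as they close: fully open they stand 13 mm farther back than shut.
Start: joints at [-1.324, 0.521, -0.036, 1.599, 0.021, 1.021, -0.113], TCP at [194.723, 593.883, 231.291] pointing down, gripper open.
Joint ranges: [-2.91, 2.91], [-0.3, 2.13], [-1.5, 1.42], [0.17, 2.43], [-1.26, 4.41], [0.16, 1.93], [-2.52, 2.52]. Speed limits (rad/s): [1.89, 1.89, 2.39, 2.39, 3.01, 3.01, 3.01].

## Interface

Orientations are given as a 3x3 rotation matrix whose columns are the frame's x, y, z axes.
In Python, from workcell import movep, movel, goto_joints, open_gripper, clamp, wait, inverse_kinematics, read_state, camera, PlanningError, finish_job, grip_point_offset gives the robot as it stands. Calls block until the motion is done:
- movep(position, orientation): joint-space move of the TCP to a pose.
- movel(position, frame=None, max_speed=150, guard=None): straight line of the TCP; frame=None keeps the orientation; max_speed is the mean speed in mm/s. With guard (N) it stops when the force on the tool has changed by that much, and returns True; else False.
- goto_joints(angles): joint-space move.
- open_gripper() and clamp(): open the fingers fully, or close them until they stop; the grip force is fixed at half the most.
- wait(seconds).
- inverse_kinematics(position, orientation): joint angles nearest the present ones, or None.
- read_state(): the state.
- camera(name): name is "scene" or "side" or "wrist"; returns a dict with "image" (400x640x3 uint8, blue, green, red), "range_z" (400x640 float32, mm along the optical axis (not along the pixel's ray), 0 where there is no reading), "fx", "fy", "cx", "cy" (pixels), "cam_to_world" (4x4, takes a point from camera to world coordinates). Camera axes: x right, y up, looking along -z (the intrinsics and any distortion apply to the point x, -y, -z); pixel columns grow to the right and rows downward; lengths in mm; the calibration is good to about 2 mm. A picture is of the moment at which its call begins.
A pose or a line that the arm cannot do raises PlanningError and nothing moves.
- finish_job(): hands the job in; it is judged then, once.
The state is a dict: "time": time; "qpos": joint angles; "qvel": joint speeds; "joint_efforts": joint torques, N m; "eef_pos": TCP position; "tool_rot": TCP orientation; "ft_force": force on the tool from outside, world axes, zero at the start; "torque": the same for the moment, N m; "finger_gap": finger opening in mm; "gripper_force": force on a finger pad.
Only numpy, scipy, OpenCV 4.12 (cv2) and the standard library are available. Lean on these libraries where they do the work, as an engineer would, in place of code of your own. Each camera call takes 0.05 s, during which the arm holds its last target. There are 200 camera calls.

## Task

Refit the heel rail of the sloping shoe shelf: lay the loose aluminium rail flat down in its two cradles, tuck its left end (left as the robot sees it) under the fixed lip until it meets the end wall, then turn the lock knob clockwise as far as it goes, so that its tongue lies across the rail. Feel the parts home without forcing them, let go of everything, and leave the dispenser, the flashlight and the key dish standing where they are.

Things in the scene. Friction and masses are not known exactly. Their poses are not given: they have to be found in the camera images.
- rail: Loose heel rail: a flat straight aluminium bar with grey end caps, 24 mm wide, 300 mm long, 14 mm thick, about 0.16 kg, lying flat on the table. Origin at its centre; x across its width, y along its length, z up through its thickness. It is the same whichever way it is turned over or round.
- rack: Sloping shoe shelf, fixed: plywood board 240 by 360 mm and 18 mm thick on steel rod legs, tilted 30 degrees about its y axis so that it falls away from the robot, its top face from 150 down to 30 mm above the table. Origin on the table under the rail line; x away from the robot, y along the rail to the left. Two dark steel cradles and the lock stand on the board.
- home (a point): Where the rail's centre belongs when fitted: midway between the cradles, 7 mm above their floors, 33 mm out from the board. Its axes are the board's: x down the slope, y along the rail to the left as the robot sees it, z square out of the board, leaning 30 degrees away from the robot. Between the cradles (y -118 to 108 mm) there is nothing above the board.
- left_cradle (a point): Left cradle, axes as home: the point is on its slot's floor, in the middle of the part open above (y 108 to 136 mm from home). Slot 27 mm wide along y, straight sides 9 mm high, then lips that flare out to about 32 mm at 16 mm above the floor. Farther left, to the end wall, the slot is covered by the lip.
- right_cradle (a point): Right cradle, axes as home: the point is on its slot's floor, in its middle; it spans y -142 to -118 mm from home. Same slot as the left one, but open above and at both ends, so that the rail may lie farther right before it is slid home.
- lip (a point): Middle of the fixed lip's inner edge, on its underside, 17.5 mm above the left slot's floor; axes as home. The lip is 4 mm thick and covers the slot from here 14 mm left to the end wall (y 136 to 150 mm from home). So the rail goes down at least 14 mm right of home and is then slid left under the lip until its end meets the wall.
- lock_grip (a point): Middle of the lock knob's grip, a black T bar 34 mm long (x), 12 mm wide (y), from 13 mm below to 10 mm above this point; it stands 31 mm down the slope from right_cradle. z: knob axis, square out of the board. Below it a skirt of 16 mm radius, then a flat tongue 13 mm wide reaching 36 mm towards -x, 3 mm above a fully seated rail; it strikes a rail that is not.
- lock (a joint): Angle of the lock knob, rad: 0 fully open, growing as it turns clockwise (seen looking down on the board), 2.45 at the end stop, where the tongue points straight up the slope across the rail. Starts at 0 to 0.5, tongue clear of the cradle: more turn is left than one grasp usually gives. Turns stiffly (0.07 N m) and stays where it is left.
- dispenser: Bystander: clear hard plastic push dispenser, 62 mm diameter, 156 mm tall. Origin at the centre of its underside.
- flashlight: Bystander: red aluminium flashlight standing on its head, 40 mm diameter, 132 mm tall. Origin at the centre of its underside.
- key_dish: Bystander: white ceramic key dish, 110 mm diameter, 24 mm tall. Origin at the centre of its underside.

How it is judged (in metres and radians):
On the way, in this order (a step that is already met when the one before it is completed fails the run):
1. the rail lies flat in both cradles with its left end under the lip, before the tongue is over it (z of rail in the frame of home between -0.002 and 0.0025 m and x of rail in the frame of home between -0.003 and 0.003 m and y of rail in the frame of home above -0.003 m and angle between the y axis of rail and the y axis of home, either way round below 0.03 rad and angle between the z axis of rail and the z axis of home, either way round below 0.08 rad and value of joint lock below 1.6 rad), for 0.2 s.
2. the lock knob is turned clockwise to its end stop (value of joint lock above 2.37 rad), for 0.2 s.
At the end, for the whole second after the job is handed in: The rail rests flat on both cradle floors (within 2.5 mm in height, 3 mm across the slot), its left end under the lip and within 3 mm of the end wall, the lock knob is within 0.08 rad of its end stop (joint above 2.37) with the tongue across the rail, and everything is let go and at rest (z of rail in the frame of home between -0.002 and 0.0025 m and x of rail in the frame of home between -0.003 and 0.003 m and y of rail in the frame of home above -0.003 m and angle between the y axis of rail and the y axis of home, either way round below 0.03 rad and angle between the z axis of rail and the z axis of home, either way round below 0.08 rad and value of joint lock above 2.37 rad and linear speed of rail below 0.01 m/s); the robot touches nothing.
It fails at once if the dispenser, the flashlight or the key dish is shifted by more than 30 mm or tipped over (distance of any of dispenser, flashlight, key_dish from where it was at the start of the episode above 0.03 m or angle between any of dispenser, flashlight's own z axis and vertical above 0.5 rad).
It fails at once if the rail is forced: pressed against the shelf, a cradle, the end wall or the lock with more than 80 N (contact force between rail and rack above 80 N).
It also fails if it takes over 72 s, if anything falls off the work surface, if the arm or the gripper's body presses on something with over 40 N, if the wrist force passes 120 N, or if a joint passes its speed limit or range.

## Working session

There is one attempt and no reset: what is moved stays moved. The work goes in short steps, each a Python script; the robot and the scene stay as the last script left them, time stands still between calls to the robot, and variables do not carry over. Pictures are saved under pics/ and viewed, at most 10 in all, crops included, and the job is handed in when it is done.

```bash
ls; mkdir -p pics; python3 - <<'E'
from workcell import *
import cv2,numpy as np,pickle
s=read_state();print(s['time'],s['eef_pos'],s['ft_force'],s['finger_gap'],grip_point_offset)
for n in['scene','side']:
    c=camera(n);pickle.dump(c,open(n+'.pkl','wb'));cv2.imwrite(f'pics/{n}0.png',c['image'])
    print(n,c['fx'],c['cx'],c['cy'],np.round(c['cam_to_world'],3).tolist(),[k for k in c])
E
```

```text
pics
0.0 [194.60891028 593.56090526 230.71769151] [-0.25482333 -0.11110239 -0.49807465] 85.46267714008864 -18.700000000000003
scene 503.0065423722841 313.17632226381033 198.24863511732508 [[0.106, -0.571, 0.814, 1712.77], [0.994, 0.041, -0.101, -131.338], [0.024, 0.82, 0.572, 920.197], [0.0, 0.0, 0.0, 1.0]] ['image', 'range_z', 'fx', 'fy', 'cx', 'cy', 'cam_to_world']
side 372.6739802658071 321.92809689940043 201.65574559126472 [[0.83, 0.404, -0.385, 68.781], [-0.558, 0.602, -0.571, -667.389], [0.002, 0.689, 0.725, 954.855], [0.0, 0.0, 0.0, 1.0]] ['image', 'range_z', 'fx', 'fy', 'cx', 'cy', 'cam_to_world']
```

View pics/scene0.png

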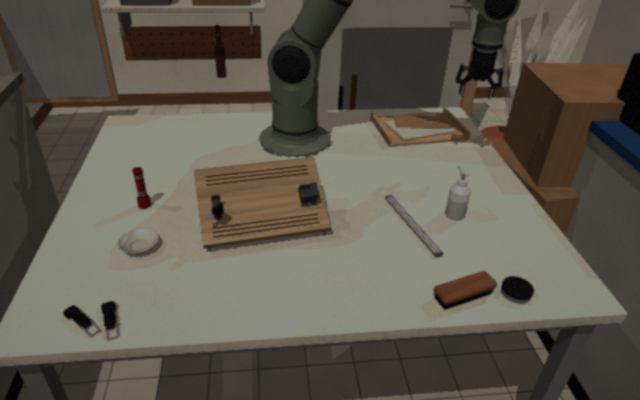

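View pics/side0.png

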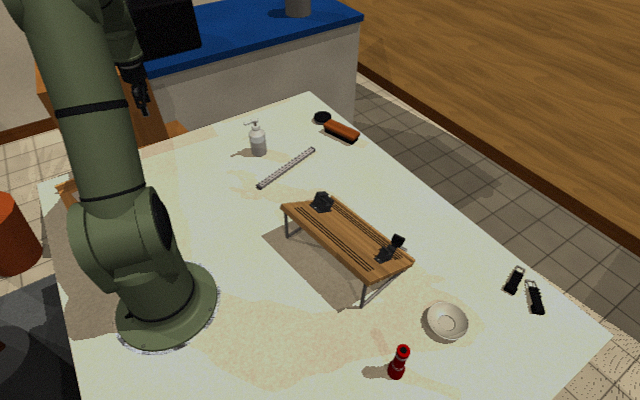

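The scene view, which looks back at the robot, shows the rail from (388,198) to (440,252). The rack is at (195–328, 160–242), with the left cradle near (308,194) and the right cradle and knob near (216,207). The dispenser is at (458,200), the flashlight at (141,188) and the dish at (139,242). The side view agrees: rail (258,187)–(315,150), cradles (322,202) and (390,248).

```bash
cat > h.py <<'E'
import numpy as np,cv2,pickle
from workcell import *
def cloud(c):
    v,u=np.mgrid[0:400,0:640]; r=c['range_z']
    p=np.stack([(u-c['cx'])/c['fx']*r,-(v-c['cy'])/c['fy']*r,-r],-1)
    T=c['cam_to_world']; return p@T[:3,:3].T+T[:3,3]
def ray(c,u,v):
    T=c['cam_to_world'];d=T[:3,:3]@np.array([(u-c['cx'])/c['fx'],-(v-c['cy'])/c['fy'],-1]);return T[:3,3],d
def onz(c,u,v,z):
    o,d=ray(c,u,v);return o+d*(z-o[2])/d[2]
def tri(a,b):
    A=np.zeros((3,3));B=np.zeros(3)
    for o,d in(a,b):
        d=d/np.linalg.norm(d);P=np.eye(3)-np.outer(d,d);A+=P;B+=P@o
    x=np.linalg.solve(A,B);return x,[np.linalg.norm(np.cross(d/np.linalg.norm(d),x-o)) for o,d in(a,b)]
def save(n,name):
    c=camera(n);pickle.dump(c,open(name+'.pkl','wb'));cv2.imwrite(f'pics/{name}.png',c['image']);return c
E
python3 - <<'E'
from h import *
C={n:pickle.load(open(n+'.pkl','rb')) for n in['scene','side']}
for n,c in C.items():
    P=cloud(c);ok=c['range_z']>0
    hsv=cv2.cvtColor(c['image'],cv2.COLOR_BGR2HSV)
    t=ok&(abs(P[...,2])<10)&(P[...,0]>300)&(P[...,0]<900)&(abs(P[...,1])<500);print(n,'table z',np.median(P[t][:,2]))
    box=(slice(190,260),slice(380,445)) if n=='scene' else (slice(142,195),slice(250,322))
    m=np.zeros((400,640),bool);m[box]=True
    g=m&ok&(P[...,2]>6)&(P[...,2]<22)
    k,l,st,_=cv2.connectedComponentsWithStats(g.astype(np.uint8));i=1+np.argmax(st[1:,4]);q=P[l==i]
    uv=np.argwhere(l==i)[:,::-1].astype(np.float32)
    r=cv2.minAreaRect(q[:,:2].astype(np.float32));print('rail',len(q),r,np.median(q[:,2]))
    bx=(slice(155,250),slice(190,332)) if n=='scene' else (slice(190,300),slice(275,420))
    m[:]=False;m[bx]=True
    bm=m&ok&(hsv[...,0]<25)&(hsv[...,1]>80)&(P[...,2]>28)&(P[...,2]<160)
    q=P[bm]
    for _ in range(4):
        co=q.mean(0);N=np.linalg.svd(q-co,full_matrices=False)[2][2];N*=np.sign(N[2]);d=(q-co)@N;q=q[abs(d)<max(2,1.5*d.std())]
    print('board n',N,'tilt',np.degrees(np.arccos(N[2])),'std',d.std(),'rms n',len(q))
    yaw=np.arctan2(N[1],N[0]);print('yaw',yaw)
    x=np.array([np.cos(yaw),np.sin(yaw),0]);x-=N*(x@N);x/=np.linalg.norm(x);y=np.cross(N,x)
    L=np.stack([(q-co)@x,(q-co)@y],1).astype(np.float32);r=cv2.minAreaRect(L);print('rect',r)
    lo,hi=np.percentile(L,[.5,99.5],0);cc=co+x*(lo+hi)[0]/2+y*(lo+hi)[1]/2;print('centre',cc,hi-lo)
    # above-board things in board frame about cc
    Q=(P-cc)@np.stack([x,y,N],1)
    a=m&ok&(Q[...,2]>12)&(Q[...,2]<75)&(abs(Q[...,0])<115)&(abs(Q[...,1])<180)
    k,l,st,_=cv2.connectedComponentsWithStats(a.astype(np.uint8))
    for i in range(1,k):
        if st[i,4]>25:
            w=Q[l==i];print('blob',st[i],w.min(0).round(1),w.max(0).round(1),np.median(w,0).round(1))
    for nm,b in dict(disp=[(180,220),(445,470)],flash=[(168,208),(133,152)],dish=[(230,256),(118,162)]).items():
        if n=='scene':
            w=P[b[0][0]:b[0][1],b[1][0]:b[1][1]].reshape(-1,3);w=w[w[:,2]>15];print(nm,w.min(0).round(),w.max(0).round())
E
```

```text
scene table z 0.25590728510132976
rail 615 ((569.55322265625, 308.7427062988281), (302.7124938964844, 29.066608428955078), 14.603121757507324) 13.750555188341309
board n [0.49114122 0.07114358 0.86816985] tilt 29.753343907907443 std 1.8109238055399222 rms n 5385
yaw 0.14385303644637418
rect ((2.8541336059570312, 8.823150634765625), (358.34759521484375, 241.23849487304688), 89.92321014404297)
centre [ 524.69734311 -133.21480712   89.59029566] [237.22763794 353.71304016]
blob [299 182  21  20 317] [-13.1 108.   12.3] [ 31.3 157.7  54. ] [ 11.4 133.1  35.2]
blob [206 195  18  25 249] [ -10.9 -161.3   12.1] [  60.5 -113.3   75. ] [  41.6 -131.    45. ]
disp [ 503. -131.   15.] [1713.  482.  920.]
flash [ 398. -514.   15.] [1713. -131.  920.]
dish [ 550. -529.   15.] [1713. -131.  920.]
side table z 0.4866825236863406
rail 416 ((563.0689697265625, 307.4687194824219), (302.45916748046875, 31.023836135864258), 14.694999694824219) 13.972884372891258
board n [0.49319024 0.07131868 0.8669931 ] tilt 29.888923859997682 std 0.8770907315329907 rms n 3703
yaw 0.14361132998638826
rect ((18.63550567626953, 20.694656372070312), (238.22853088378906, 361.3863525390625), 0.0512089766561985)
centre [ 515.4592442  -135.30881181   93.31903859] [231.22932213 354.88786285]
blob [312 191  22  19 267] [ -8.8 107.5  12. ] [ 37.8 158.8  49.5] [ -1.  130.1  31.8]
blob [377 233  30  27 345] [  -8.4 -161.1   12.3] [  65.6 -112.9   74.8] [  33.2 -132.9   41.6]
```

```bash
cat >> h.py <<'E'
N=np.array([.5*np.cos(.1437),.5*np.sin(.1437),np.cos(np.pi/6)])
by=np.array([-np.sin(.1437),np.cos(.1437),0]);bx=np.cross(by,N)
B0=np.array([520,-134,91.])
def Rb(a):  # tool along -N, tool y at angle a (ccw about N) from board x
    y=np.cos(a)*bx+np.sin(a)*by;return np.stack([np.cross(y,-N),y,-N],1)
def Rd(a):  # tool down, tool y at yaw a
    y=np.array([np.cos(a),np.sin(a),0]);z=np.array([0,0,-1.]);return np.stack([np.cross(y,z),y,z],1)
E
python3 - <<'E'
from h import *
s=read_state();print(s['tool_rot'].round(2).tolist())
f=lambda p,R:(lambda q:None if q is None else np.round(q,2).tolist())(inverse_kinematics(p,R))
for a in(0,np.pi):
    print('look',f(B0+N*230,Rb(a)),f(B0+N*33,Rb(a)))
    print('grasp',f([567,308,3],Rd(np.radians(104.6)+a)), f([567,308,230],Rd(np.radians(104.6)+a)))
k=B0+31*bx-130*by+55*N
for a in np.arange(-3.1,3.2,.4): print(round(a,2),f(k,Rb(a)))
q=inverse_kinematics(B0+N*230,Rb(0));
if q is None: q=inverse_kinematics(B0+N*230,Rb(np.pi))
goto_joints(q)
save('wrist','w1');s=read_state();print(s['time'],s['qpos'].round(2))
movel(s['eef_pos']-60*by); save('wrist','w2');print(read_state()['time'])
E
```

```text
[[-0.95, 0.31, -0.0], [0.31, 0.95, -0.0], [-0.0, -0.0, -1.0]]
look [-0.18, 0.89, 0.54, 1.01, -0.21, 1.82, 0.43] [-0.22, 0.89, 0.51, 1.49, -0.22, 1.35, 0.47]
grasp [-0.52, 0.84, -0.11, 1.67, 0.14, 0.64, 1.12] [-0.55, 0.56, -0.07, 1.54, 0.04, 1.05, 1.2]
look [-0.33, 1.03, 1.01, 1.02, -0.5, 1.88, -2.48] [-0.5, 1.23, 1.22, 1.5, -0.75, 1.55, -2.19]
grasp [-0.89, 0.92, 0.47, 1.69, -0.6, 0.69, -1.41] [-0.98, 0.64, 0.62, 1.57, -0.41, 1.07, -1.57]
-3.1 [-0.24, 1.29, 1.22, 1.22, -0.74, 1.64, -2.11]
-2.7 [-0.24, 1.29, 1.22, 1.22, -0.74, 1.64, -1.71]
-2.3 [-0.24, 1.29, 1.22, 1.22, -0.74, 1.64, -1.31]
-1.9 [-0.14, 1.11, 0.83, 1.21, -0.42, 1.51, -1.14]
-1.5 [-0.14, 1.11, 0.81, 1.21, -0.41, 1.51, -0.75]
-1.1 [-0.12, 1.08, 0.75, 1.21, -0.36, 1.5, -0.38]
-0.7 [-0.09, 1.06, 0.69, 1.21, -0.31, 1.49, -0.02]
-0.3 [-0.07, 1.04, 0.62, 1.2, -0.26, 1.48, 0.34]
0.1 [-0.03, 1.02, 0.53, 1.2, -0.2, 1.48, 0.69]
0.5 [0.01, 1.0, 0.45, 1.2, -0.13, 1.48, 1.04]
0.9 [0.04, 0.99, 0.38, 1.2, -0.08, 1.48, 1.41]
1.3 [0.06, 0.98, 0.34, 1.19, -0.05, 1.48, 1.78]
1.7 [0.1, 0.97, 0.26, 1.19, 0.0, 1.48, 2.14]
2.1 [0.17, 0.95, 0.11, 1.19, 0.1, 1.49, 2.47]
2.5 [0.68, 1.16, -1.07, 1.14, 0.9, 1.86, 2.36]
2.9 [-0.24, 1.29, 1.22, 1.22, -0.74, 1.64, -2.39]
3.1083 [-0.18  0.89  0.54  1.01 -0.21  1.82  0.43]
3.7
```

View pics/w1.png

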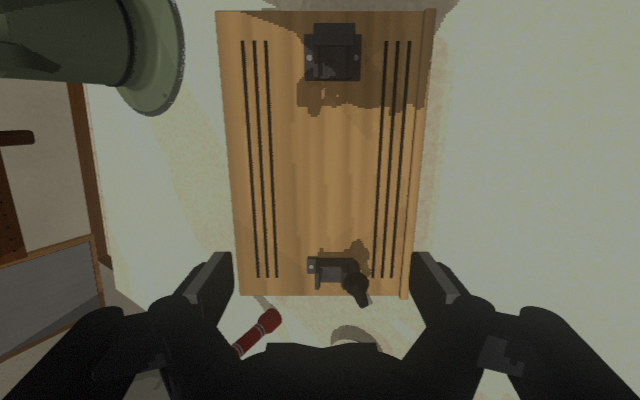

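The wrist view has up as board +y and right as board +x. The left cradle is at (333,52) with its slot running vertically. The right cradle is at (325,268). The knob is at (355,285), with its tongue and bar pointing lower right. I'll take closer views of each.

```bash
cat >> h.py <<'E'
def bc(P,o=B0): return (np.asarray(P)-o)@np.stack([bx,by,N],1)
E
python3 - <<'E'
from h import *
c=pickle.load(open('w1.pkl','rb'));T=c['cam_to_world']
print('cam in board',bc(T[:3,3]),'axis',(-T[:3,2])@np.stack([bx,by,N],1))
s=read_state();pc=bc(s['eef_pos']);print('tcp',pc)
off=bc(T[:3,3])-np.array([0,0,230]);ax=(-T[:3,2])@np.stack([bx,by,N],1)
def to(x,y,h,name):
    # put optical axis on board point (x,y,40), TCP height h
    t=off[2]+h-40; p=np.array([x-off[0]-ax[0]/-ax[2]*t, y-off[1]-ax[1]/-ax[2]*t, h])
    W=B0+bx*p[0]+by*p[1]+N*p[2]
    if inverse_kinematics(W,Rb(0)) is None: print('noik',name,p);return
    movel(W,Rb(0),200);c=save('wrist',name);print(name,p,c['range_z'][150:250,270:370].mean())
ims=[]
for n,(x,y) in dict(r1=(0,-130),r2=(50,-130),l1=(0,125),l2=(40,125)).items():
    try: to(x,y,150,n);ims.append(cv2.resize(cv2.imread(f'pics/{n}.png')[80:320,160:480],(400,300)))
    except Exception as e: print(n,e);ims.append(np.zeros((300,400,3),np.uint8))
m=np.vstack([np.hstack(ims[:2]),np.hstack(ims[2:])]);cv2.imwrite('pics/m1.png',np.clip(255*(m/255.)**.55,0,255).astype(np.uint8));print(read_state()['time'])
E
```

```text
cam in board [-3.72687057e-01  7.29937071e+01  3.73341283e+02] axis [ 1.84594579e-04 -2.87659527e-01 -9.57732720e-01]
tcp [  0.47058409 -58.58374362 230.17473421]
r1 [   0.32385775 -126.90146132  150.        ] 314.3345
r2 [  50.32385775 -126.90146132  150.        ] 303.447
l1 [  0.32385775 128.09853868 150.        ] 293.1678
l2 [ 40.32385775 128.09853868 150.        ] 293.34485
6.775
```

View pics/m1.png

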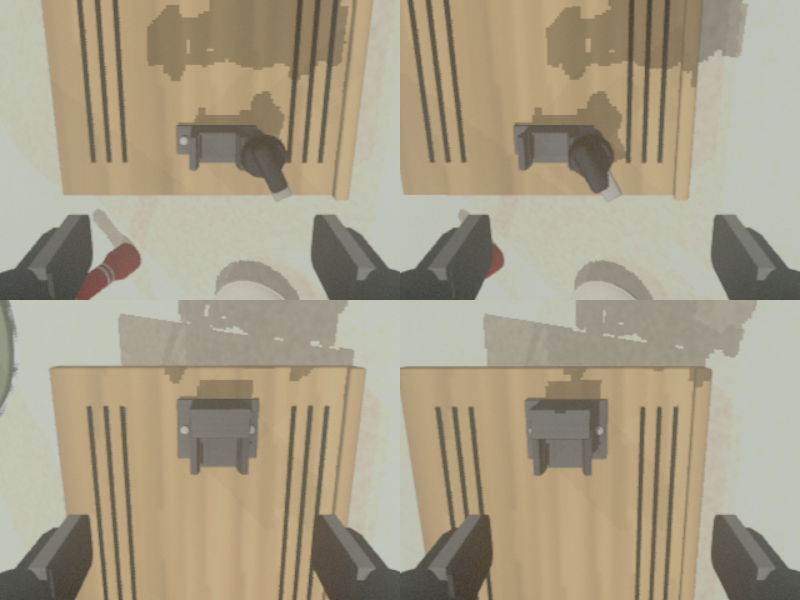

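The crops show the right cradle (slot near (215,148)) with the knob bar at about (265,165) running to lower right, tongue tip at (282,195). The left cradle's slot is between side walls at x≈195 and 242, with the lip above it. I'll take slot profiles from the ranges and cross-check them with the colour edges.

```bash
python3 - <<'E'
from h import *
def prof(names,y0,y1):
    Q=[];
    for n in names:
        c=pickle.load(open(n+'.pkl','rb'));q=bc(cloud(c)[c['range_z']>0]);q=q[(abs(q[:,1])<185)&(abs(q[:,0])<125)]
        Q.append(q);b=q[abs(q[:,2])<8];A=np.c_[b[:,:2],np.ones(len(b))];print(n,'board plane',np.linalg.lstsq(A,b[:,2],rcond=None)[0].round(4),'fx',c['fx'],'n',len(b),'edges',np.percentile(b,[.3,99.7],0).round(1)[:,:2].tolist())
    for n,q in zip(names,Q):
        w=q[(q[:,1]>y0)&(q[:,1]<y1)];print(n)
        print(' '.join(f"{x}:{np.percentile(v,20):.0f}/{np.percentile(v,90):.0f}" for x in range(-32,70,2) for v in[w[(w[:,0]>=x-1)&(w[:,0]<x+1),2]] if len(v)>1))
    return Q
Q=prof(['l1','l2','w1'],112,132)
for q in Q:
    w=q[(abs(q[:,0])<8)];print('y-profile',' '.join(f"{y}:{np.median(v):.0f}" for y in range(100,166,3) for v in[w[abs(w[:,1]-y)<1.5,2]] if len(v)))
Q=prof(['r1','r2','w1'],-139,-122)
for q in Q:
    w=q[(abs(q[:,0])<8)];print('y-profile',' '.join(f"{y}:{np.median(v):.0f}" for y in range(-155,-105,3) for v in[w[abs(w[:,1]-y)<1.5,2]] if len(v)))
    w=q[(q[:,2]>58)&(abs(q[:,0]-35)<40)&(abs(q[:,1]+130)<45)];
    if len(w)>10:print('knob top',len(w),np.median(w[:,2]),cv2.minAreaRect(w[:,:2].astype(np.float32)),w[:,2].max())
    w=q[(q[:,2]>40)&(q[:,2]<50)&(q[:,0]>28)&(q[:,1]<-135)];
    if len(w)>3:print('tongue',len(w),w.mean(0),cv2.minAreaRect(w[:,:2].astype(np.float32)))
c=pickle.load(open('scene.pkl','rb'));P=cloud(c)
for nm,b in dict(disp=[180,220,445,470],flash=[168,208,133,152],dish=[230,256,118,162]).items():
    w=P[b[0]:b[1],b[2]:b[3]].reshape(-1,3);w=w[(w[:,2]>15)&(w[:,2]<170)];print(nm,w.min(0).round(),w.max(0).round())
E
```

```text
l1 board plane [9.0000e-04 1.0000e-04 1.1935e+00] fx 299.30774868827893 n 42002 edges [[-115.9, -80.4], [110.7, 178.1]]
l2 board plane [1.2000e-03 6.0000e-04 1.1691e+00] fx 299.30774868827893 n 39462 edges [[-115.9, -76.2], [110.6, 177.9]]
w1 board plane [1.0000e-03 1.0000e-04 1.2155e+00] fx 299.30774868827893 n 48810 edges [[-116.3, -179.6], [110.8, 177.0]]
l1
-32:0/2 -30:1/2 -28:0/2 -26:1/2 -24:1/2 -22:1/2 -20:1/5 -18:4/6 -16:5/7 -14:5/8 -12:4/7 -10:5/6 -8:42/43 -6:42/44 -4:42/44 -2:36/39 0:27/28 2:26/28 4:27/28 6:26/28 8:26/28 10:26/28 12:27/28 14:26/27 16:26/28 18:27/28 20:26/28 22:27/28 24:26/27 26:27/38 28:39/44 30:43/44 32:42/44 34:42/42 36:231/232 38:230/232 40:5/231 42:172/198 44:6/224 46:1/223 48:1/221 50:1/218 52:215/216 54:215/217 56:216/217 58:216/218 60:218/235 62:218/223 64:219/224 66:220/224 68:220/224
l2
-32:1/219 -30:2/221 -28:219/223 -26:219/224 -24:218/224 -22:217/223 -20:217/233 -18:216/218 -16:215/217 -14:215/216 -12:214/216 -10:215/217 -8:43/220 -6:42/223 -4:43/223 -2:169/197 0:27/230 2:28/231 4:27/231 6:26/28 8:26/28 10:27/28 12:27/28 14:26/28 16:26/28 18:27/2
[... 3516 characters left out ...]
05 [  55.93792196 -154.95990219   47.66217998] ((49.560420989990234, -145.15322875976562), (24.757768630981445, 42.060787200927734), 49.669551849365234)
y-profile -143:36 -140:28 -137:28 -134:28 -131:36 -128:32 -125:29 -122:27 -119:16 -116:1 -113:1 -110:1 -107:1
knob top 374 75.02387839066233 ((43.142425537109375, -131.2357177734375), (12.15141773223877, 34.30199432373047), 27.62239646911621) 77.64100737826297
tongue 43 [  56.65102867 -152.56255546   47.49635792] ((46.97869873046875, -146.35873413085938), (12.797504425048828, 43.34991455078125), 58.60906219482422)
disp [503. 423.  15.] [562. 482. 133.]
flash [ 398. -514.   15.] [ 428. -473.  137.]
dish [ 550. -529.   15.] [ 658. -423.   30.]
```

All measurements agree. The board plane is within 1.2 mm, the slot floor is 26.2 mm above the board, and the slot centre is at board x≈12.6 for both cradles. The knob is at (43.1,−131.2) with its top at 76.5, and its bar angle of 117.6° gives lock ≈ 0.40. Next I check the rail with the wrist camera and grasp it.

```bash
python3 - <<'E'
from h import *
a=np.radians(104.6)
movel(B0+N*200,Rb(0),250)
movep([575,310,230],Rd(a))
c=save('wrist','rw');P=cloud(c);q=P[c['range_z']>0]
tb=q[(abs(q[:,2])<6)];print('table',np.median(tb[:,2]))
q=q[(q[:,2]>8)&(q[:,2]<20)&(abs(q[:,0]-567)<170)&(abs(q[:,1]-308)<80)]
r=cv2.minAreaRect(q[:,:2].astype(np.float32));print(len(q),r,np.median(q[:,2]))
# axis/edges by median line
co=q.mean(0)[:2];d=np.linalg.svd(q[:,:2]-co,full_matrices=False)[2][0];d*=np.sign(d[0]);print('dir',np.degrees(np.arctan2(d[1],d[0])),co)
n=np.array([-d[1],d[0]]);u=(q[:,:2]-co)@d;v=(q[:,:2]-co)@n
lu=np.percentile(u,[.3,99.7]);lv=np.percentile(v,[1,99]);cen=co+d*lu.mean()+n*lv.mean();print('len',lu[1]-lu[0],'w',lv[1]-lv[0],'cen',cen)
ok=abs(lu[1]-lu[0]-300)<8 and abs(lv[1]-lv[0]-24)<5
if not ok: raise SystemExit('check')
R=Rd(np.arctan2(d[1],d[0])+np.pi/2)
movel([*cen,60],R,200)
print('touch',movel([*cen,3.0],R,60,guard=8),read_state()['eef_pos'])
clamp();s=read_state();print(s['finger_gap'],s['gripper_force'],s['eef_pos'],s['ft_force'],s['time'])
np.save('cen.npy',[*cen,*d])
E
```

```text
table 0.8028110016808228
5017 ((564.913330078125, 305.884521484375), (298.75506591796875, 23.797271728515625), 15.016449928283691) 14.72705180095005
dir 15.045927912384396 [548.11433775 301.67154918]
len 297.0381442197256 w 23.408327640920785 cen [564.62161935 305.94815579]
touch False [564.83740068 306.04836562   3.35738707]
22.356004456767707 59.816261529922485 [564.77472775 306.01108796   3.36672792] [-0.27344458 -0.51550297  5.61893104] 11.8417
```

```bash
cat >> h.py <<'E'
def W(x,y,z): return B0+bx*x+by*y+N*z
E
python3 - <<'E'
from h import *
s=read_state();p=s['eef_pos']
movel(p+[0,0,230],None,150)
movep(W(12.6,-22,170),Rb(0))
movel(W(12.6,-22,75),Rb(0),150)
s=read_state();f0=s['ft_force'];print(s['time'],s['finger_gap'],bc(s['eef_pos']),f0)
c=save('wrist','p1');d=save('side','p1s')
h=np.hstack([c['image'][100:400,120:520],cv2.resize(d['image'][150:300,250:450],(400,300))])
cv2.imwrite('pics/p1.png',np.clip(255*(h/255.)**.55,0,255).astype(np.uint8))
q=cloud(c);o=c['range_z']>0;Q=bc(q[o])
w=Q[(Q[:,2]>70)&(Q[:,2]<95)&(abs(Q[:,0]-12)<40)&(abs(Q[:,1])<180)&((Q[:,1]>20))];
if len(w)>20: print('rail seen',cv2.minAreaRect(w[:,:2].astype(np.float32)),np.median(w[:,2]),w.min(0),w.max(0))
E
```

```text
15.9583 22.329961169659256 [ 12.89041794 -21.91723008  76.05165545] [-0.30863746 -0.19757326 -2.6549116 ]
rail seen ((12.53350830078125, 55.695579528808594), (24.156248092651367, 71.37394714355469), 0.019947605207562447) 87.20533159379602 [ 0.45399912 20.00451221 83.62829568] [24.61672183 91.38668043 90.22155374]
```

View pics/p1.png

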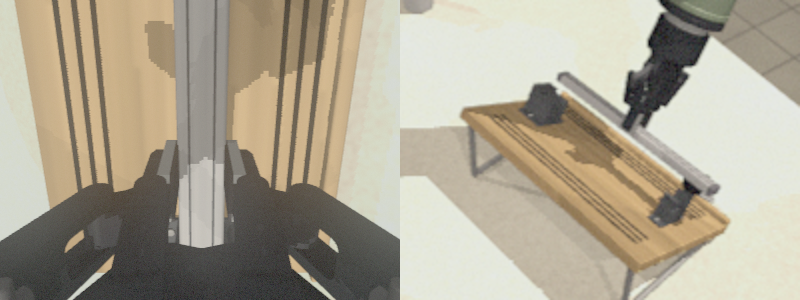

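The rail is centred over the slots (x=12.5), but its height varies along its length, so it may be pitched in the grip. I'll measure that.

```bash
python3 - <<'E'
from h import *
for n in('p1','p1s'):
    c=pickle.load(open(n+'.pkl','rb'));Q=bc(cloud(c)[c['range_z']>0])
    w=Q[(Q[:,2]>65)&(Q[:,2]<120)&(abs(Q[:,0]-12)<9)&(abs(Q[:,1]+20)<165)]
    print(n,[(y,round(float(np.percentile(v[:,2],50)),1),round(float(np.median(v[:,0])),1)) for y in range(-180,150,15) for v in[w[abs(w[:,1]-y)<5]] if len(v)>3])
E
```

```text
p1 [(-75, 87.1, 12.2), (-60, 87.4, 12.0), (-45, 87.4, 12.2), (-30, 87.4, 11.8), (-15, 87.4, 12.2), (0, 87.3, 11.8), (15, 87.3, 11.8), (30, 87.3, 11.8), (45, 87.3, 11.9), (60, 87.2, 11.9), (75, 87.2, 11.9), (90, 87.2, 11.9)]
p1s [(-165, 85.6, 10.9), (-150, 85.8, 12.9), (-135, 85.8, 15.0), (-120, 86.0, 12.2), (-105, 86.0, 12.6), (-90, 86.1, 13.6), (-75, 85.7, 14.9), (-60, 86.2, 12.3), (-45, 85.8, 13.7), (-30, 89.0, 19.6), (15, 86.3, 11.5), (30, 85.9, 9.2), (45, 86.3, 12.8), (60, 86.0, 10.1), (75, 86.1, 9.4), (90, 86.2, 13.8), (105, 85.8, 9.7), (120, 86.3, 10.9)]
```

The rail is level, with its top at 87.3 along the whole length, so no pitch. It should reach the floor at TCP z≈30. Lowering by feel.

```bash
python3 - <<'E'
from h import *
A=np.stack([bx,by,N],1)
movel(W(12.7,-22,48),Rb(0),100)
s=read_state();print(bc(s['eef_pos']).round(2),(s['ft_force']@A).round(2))
print(movel(W(12.7,-22,26),Rb(0),25,guard=7))
s=read_state();print(bc(s['eef_pos']).round(2),(s['ft_force']@A).round(2),s['finger_gap'],s['time'])
E
```

```text
[ 12.74 -22.01  48.34] [ 1.08  0.16 -1.08]
True
[ 12.73 -21.96  29.74] [-2.33  1.45  7.44] 22.57684171775054 17.175
```

```bash
python3 - <<'E'
from h import *
A=np.stack([bx,by,N],1)
p=bc(read_state()['eef_pos']);z=p[2]+.3
movel(W(12.7,-22,z),Rb(0),20);s=read_state();print((s['ft_force']@A).round(2))
print(movel(W(12.7,8,z),Rb(0),25,guard=8))
s=read_state();print(bc(s['eef_pos']).round(2),(s['ft_force']@A).round(2),s['finger_gap'],s['time'])
c=save('side','sl');d=save('scene','sl2')
for c in(c,d):
    Q=bc(cloud(c)[c['range_z']>0]);w=Q[(Q[:,2]>30)&(Q[:,2]<52)&(abs(Q[:,0]-12.5)<9)&(Q[:,1]<106)&(Q[:,1]>-200)]
    print([(y,round(float(np.median(v[:,2])),1)) for y in range(-165,115,15) for v in[w[abs(w[:,1]-y)<6]] if len(v)>3],np.percentile(w[:,1],[.5,1,3]))
E
```

```text
[ 1.29  0.15 -1.68]
True
[12.83  0.5  29.87] [ 0.69 -3.4  -1.71] 22.30859450277163 18.2917
[(-150, 37.3), (-135, 39.2), (-120, 39.2), (-105, 39.3), (-90, 39.9), (-75, 39.5), (-60, 40.1), (-45, 39.4), (-30, 39.5), (-15, 39.6), (0, 44.1), (30, 39.7), (45, 40.0), (60, 39.5), (75, 39.5), (90, 39.6), (105, 39.7)] [-148.35343477 -148.18131086 -146.98925386]
[(-150, 42.5), (-135, 40.9), (-120, 40.3), (-105, 41.1), (-90, 40.7), (-75, 39.0), (-60, 41.0), (-45, 40.9), (-30, 41.1), (-15, 41.2), (30, 40.7), (45, 41.2), (60, 41.3), (75, 40.8), (90, 41.0), (105, 39.3)] [-148.08103543 -146.88774146 -142.49757872]
```

```bash
python3 - <<'E'
from h import *
A=np.stack([bx,by,N],1)
p=bc(read_state()['eef_pos'])
print(movel(W(12.7,p[1]+5,p[2]),Rb(0),15,guard=12))
s=read_state();q=bc(s['eef_pos']);print(q.round(2),(s['ft_force']@A).round(2),s['finger_gap'],s['time'])
# settle onto floor
print(movel(W(12.7,q[1],q[2]-3),Rb(0),15,guard=8))
s=read_state();q=bc(s['eef_pos']);print(q.round(2),(s['ft_force']@A).round(2))
open_gripper();s=read_state();q=bc(s['eef_pos']);print(q.round(2),(s['ft_force']@A).round(2))
movel(W(12.7,q[1],130),Rb(0),150)
c=save('wrist','rel');Q=bc(cloud(c)[c['range_z']>0])
w=Q[(Q[:,2]>30)&(Q[:,2]<52)&(abs(Q[:,0]-12.5)<22)&(abs(Q[:,1])<200)]
print([(y,round(float(np.median(v[:,2])),1),round(float(np.median(v[:,0])),1),) for y in range(-165,135,15) for v in[w[(abs(w[:,1]-y)<6)&(abs(w[:,2]-41)<2.5)]] if len(v)>3])
# gap between left end & wall: heights along y
print([(y,round(float(np.median(v[:,2])),1)) for y in range(120,160,2) for v in[Q[(abs(Q[:,1]-y)<1)&(abs(Q[:,0]-12.5)<8)]] if len(v)])
b=Q[abs(Q[:,2]-1)<3];print('plane',np.median(b[:,2]),read_state()['time'])
m=np.clip(255*(c['image']/255.)**.55,0,255).astype(np.uint8);cv2.imwrite('pics/relv.png',m)
E
```

```text
True
[12.69  0.46 29.73] [-1.23 -0.89  5.38] 22.47235663241572 18.6167
True
[12.78  0.43 29.76] [-3.28  0.81  9.95]
[12.81  0.23 29.19] [ 0.09 -0.03 -0.48]
[(-135, 41.1, 12.6), (-120, 41.1, 13.5), (-105, 41.0, 13.5), (-90, 41.0, 13.5), (-75, 41.1, 13.5), (-60, 41.0, 13.5), (-45, 41.0, 14.3), (-30, 41.0, 13.4), (-15, 41.0, 13.4), (0, 41.0, 13.4), (15, 41.0, 13.4), (30, 41.0, 14.2), (45, 40.9, 14.1), (60, 41.0, 14.1), (75, 41.0, 13.4), (90, 40.9, 14.1), (105, 41.0, 14.0), (120, 41.2, 13.3)]
[(120, 40.9), (122, 41.0), (124, 41.1), (126, 41.0), (128, 41.1), (130, 41.0), (132, 41.1), (134, 41.9), (136, 48.1), (138, 48.6), (140, 48.4), (142, 48.2)]
plane 1.108572426013184 20.3333
```

View pics/relv.png

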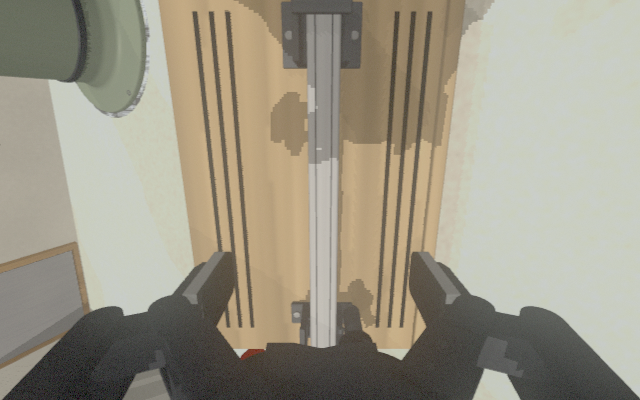

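The picture shows the rail lying in both cradles, from (325,345) up to the left lip at (322,12), with its top at 41.0 throughout. Next I check the overhang past the right cradle (8 mm when home) and re-measure the knob.

```bash
python3 - <<'E'
from h import *
movel(W(12.6,-60,220),Rb(0),250)
c=save('wrist','k1');Q=bc(cloud(c))
movel(W(30,-100,200),Rb(0),250)
d=save('wrist','k2');Q2=bc(cloud(d))
for q,c in((Q,c),(Q2,d)):
    q=q[c['range_z']>0]
    r=q[(abs(q[:,0]-12.5)<8)&(q[:,1]<-100)&(q[:,1]>-190)&(abs(q[:,2]-41)<2.5)];print('rail end',np.percentile(r[:,1],[0,.5,2]))
    e=q[(abs(q[:,0]+5)<2)&(q[:,1]<-100)&(q[:,1]>-190)&(abs(q[:,2]-43)<2.5)];print('cradle',np.percentile(e[:,1],[0,1,99,100]))
    w=q[(q[:,2]>72)&(q[:,2]<82)&(abs(q[:,0]-43)<25)&(abs(q[:,1]+131)<25)];print('knob',len(w),np.median(w[:,2]),cv2.minAreaRect(w[:,:2].astype(np.float32)) if len(w) else '')
print(read_state()['time'])
E
```

```text
rail end [-150.85000456 -150.69233804 -150.25288081]
cradle [-142.9360972  -142.77679426 -119.91104416 -119.56950941]
knob 327 75.51944475010717 ((43.154296875, -131.20909118652344), (12.077611923217773, 33.2159309387207), 27.176021575927734)
rail end [-150.59312339 -150.37208905 -149.91644788]
cradle [-143.60946276 -143.52598465 -119.6588665  -119.56028885]
knob 407 75.64386211712602 ((43.02750778198242, -131.27171325683594), (12.064043998718262, 32.934329986572266), 27.940113067626953)
21.3583
```

The overhang is about 7.5 mm, so the rail is home against the wall. Now the knob.

```bash
python3 - <<'E'
from h import *
A=np.stack([bx,by,N],1);kx,ky=43.1,-131.2;a0=np.radians(27.6)
movel(W(kx,ky,120),Rb(a0),150)
print('touch',movel(W(kx,ky,58),Rb(a0),60,guard=8))
clamp();s=read_state();print(bc(s['eef_pos']).round(2),s['finger_gap'],(s['ft_force']@A).round(2),(s['torque']@A).round(2),s['time'])
t0=s['torque']@A
for i in range(1,24):
    t=min(.1*i,2.10)
    try: movel(W(kx,ky,58),Rb(a0-t),100)
    except PlanningError as e: print('plan',t,e);break
    s=read_state();dt=s['torque']@A-t0
    R=s['tool_rot'];y=R[:,1]@A;ang=np.arctan2(y[1],y[0])
    print(round(t,2),round(a0-ang,3),dt.round(2),(s['ft_force']@A).round(1),s['finger_gap'].round(1),round(s['time'],2),s['qpos'][6].round(2))
    if abs(dt[2])>.8 or t>=2.1: break
E
```

```text
touch False
[  43.53 -130.96   58.27] 10.502394984696517 [4.35 1.14 3.26] [ 0.21 -1.31 -0.08] 23.9333Traceback (most recent call last):
  File "<stdin>", line 13, in <module>
AttributeError: 'float' object has no attribute 'round'
```

```bash
python3 - <<'E'
from h import *
A=np.stack([bx,by,N],1);kx,ky=43.1,-131.2;a0=np.radians(27.6)
t0=read_state()['torque']@A
for i in range(2,24):
    t=min(.1*i,2.10)
    try: movel(W(kx,ky,58),Rb(a0-t),100)
    except PlanningError as e: print('plan',t,e);break
    s=read_state();dt=s['torque']@A-t0
    y=s['tool_rot'][:,1]@A;ang=np.arctan2(y[1],y[0])
    print(round(t,2),round(a0-ang,3),dt.round(2),(s['ft_force']@A).round(1),round(s['finger_gap'],1),round(s['time'],2))
    if abs(dt[2])>.8 or t>=2.1: break
E
```

```text
0.2 0.196 [ 0.03 -0.05  0.08] [4.  1.  2.8] 10.6 24.43
0.3 0.295 [ 0.06 -0.12 -0.01] [4.2 1.7 4.6] 10.7 24.68
0.4 0.394 [ 0.11 -0.15  0.07] [4.4 1.8 3.9] 10.5 24.93
0.5 0.494 [ 0.18 -0.07  0.05] [4.  2.  4.2] 10.7 25.18
0.6 0.594 [ 0.2  -0.05  0.06] [4.1 2.3 5. ] 10.6 25.43
0.7 0.694 [0.24 0.04 0.02] [4.3 1.7 5.1] 10.5 25.68
0.8 0.794 [0.33 0.02 0.04] [5.1 2.6 5.2] 11.0 25.93
0.9 0.894 [0.34 0.01 0.02] [4.3 2.3 6.4] 10.6 26.18
1.0 0.993 [0.36 0.06 0.07] [4.4 2.7 6.1] 10.5 26.43
1.1 1.093 [0.39 0.04 0.09] [3.3 2.7 6.7] 10.5 26.68
1.2 1.193 [0.49 0.09 0.05] [3.9 3.2 6.6] 10.5 26.93
1.3 1.293 [0.48 0.17 0.03] [3.  3.7 6.4] 10.5 27.18
1.4 1.393 [0.57 0.1  0.09] [3.3 4.1 6.3] 10.3 27.43
1.5 1.493 [0.61 0.14 0.08] [3.7 3.4 6.1] 10.7 27.68
1.6 1.593 [0.63 0.13 0.04] [3.  4.6 6.6] 10.7 27.93
1.7 1.693 [0.71 0.15 0.04] [2.6 4.  6.1] 10.3 28.18
1.8 1.793 [0.69 0.15 0.07] [2.9 3.9 6.4] 10.8 28.43
1.9 1.893 [0.78 0.1  0.11] [3.7 5.  6.5] 10.6 28.68
2.0 1.993 [0.8  0.08 0.04] [2.3 3.8 7.6] 10.8 28.93
2.1 2.092 [0.65 0.18 0.94] [2.4 4.3 7. ] 10.8 29.18
```

The stop is felt (torque 0.94 N m at the expected angle). Release and verify.

```bash
python3 - <<'E'
from h import *
open_gripper();R=read_state()['tool_rot'];movel(W(43.1,-131.2,190),None,100)
movel(W(12.6,-60,230),Rb(0),200)
c=save('wrist','f1');q=bc(cloud(c)[c['range_z']>0])
w=q[(q[:,2]>72)&(q[:,2]<82)&(abs(q[:,0]-43)<25)&(abs(q[:,1]+131)<25)];print('knob',len(w),cv2.minAreaRect(w[:,:2].astype(np.float32)))
dd=np.linalg.svd(w[:,:2]-w[:,:2].mean(0),full_matrices=False)[2][0];print('angle',np.arctan(dd[1]/dd[0]))
r=q[(abs(q[:,0]-12.5)<8)&(q[:,1]<-100)&(q[:,1]>-190)&(abs(q[:,2]-41)<2.5)];print('rail end',np.percentile(r[:,1],[0,.5,2]))
t=q[(abs(q[:,0]-12.5)<8)&(abs(q[:,1]+131)<18)&(q[:,2]>43)&(q[:,2]<60)];print('tongue over rail',t.min(0),t.max(0),np.median(t,0))
print([(y,round(float(np.median(v[:,2])),1)) for y in range(-150,135,20) for v in[q[(abs(q[:,1]-y)<4)&(abs(q[:,0]-12.5)<8)&(q[:,2]<60)]] if len(v)>3],read_state()['time'])
m=np.clip(255*(c['image']/255.)**.55,0,255).astype(np.uint8);cv2.imwrite('pics/f1v.png',m)
E
```

```text
knob 324 ((43.521629333496094, -131.25186157226562), (11.805793762207031, 33.022891998291016), 89.7691421508789)
angle 0.002165717609179933
rail end [-151.58878612 -151.4213789  -150.83416053]
tongue over rail [   8.15858901 -137.95012097   45.84395597] [  20.01226047 -125.07163364   50.48633894] [  14.06583604 -131.13016857   48.02773252]
[(-150, 40.8), (-130, 47.7), (-110, 41.1), (-90, 41.0), (-70, 41.1), (-50, 41.3), (-30, 41.1), (-10, 41.1), (10, 40.9), (30, 40.9), (50, 41.0), (70, 41.1), (90, 41.0), (110, 41.1)] 33.1833
```

View pics/f1v.png

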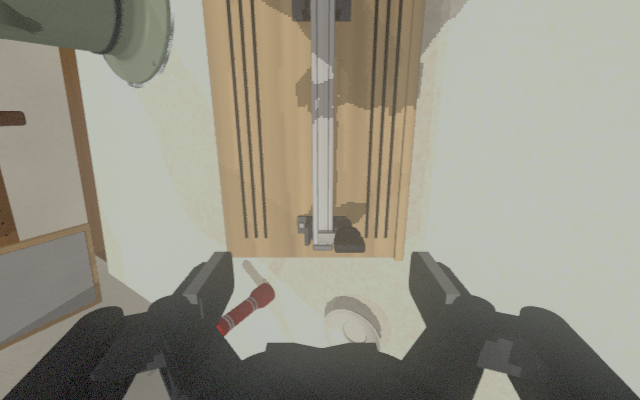

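The picture shows the tongue and bar lying straight across the rail at (335,240). The knob is at 0.00 rad from the slope line, the rail is flat with its end in place, and the flashlight and dish are standing.

```bash
python3 -c "
from workcell import *
print(finish_job())"
```

```text
the job is handed in; nothing more can be done
None
```

The job is handed in: the rail lies flat in both cradles with its left end under the lip against the end wall, the knob is turned to its stop with the tongue across the rail, everything is let go, and I never touched the dispenser, flashlight or key dish; the hand-in call did not return the verdict.

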